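# Post a rejected nozzle holder through the sprung flap

### The arm

A 7-joint arm with a two-finger parallel gripper is mounted at the origin on a cart in front of the work surface, level with it; the furniture and walls round the work are solid. World frame = base frame: x ahead of the robot, y to its left, z up, the work surface at z = 0. Lengths are in m, angles in rad, forces in N, time in s.
With the tool pointing down it reaches from about 0.4 to 0.875 m from the base axis. Payload 19.3 kg.
Tool frame: the origin (TCP) lies midway between the tips of the shut fingers; the grasp point (between the pads) lies 19 mm behind it (tcp_to_grasp is the z of the grasp point in the tool frame, in m); z points along the fingers, y is the line along which they close (so a half turn about z gives the same grasp; the last joint's range is limited). The gripper opens to 85 mm and grips with 20 to 120 N. Pads are 22 mm wide; open, the fingers measure 114 mm over their backs; the gripper's body (76 mm by 85 mm) begins 54 mm behind the grasp point. The pads swing forward as they close: fully open they stand 13 mm farther back than shut.
Start: joints at [1.043, 0.521, -0.036, 1.599, 0.021, 1.021, -0.113], TCP at [0.276, -0.561, 0.231] pointing down, gripper open.
Joint ranges: [-2.91, 2.91], [-0.3, 2.13], [-1.5, 1.42], [0.17, 2.43], [-1.26, 4.41], [0.16, 1.93], [-2.52, 2.52]. Speed limits (rad/s): [1.89, 1.89, 2.39, 2.39, 3.01, 3.01, 3.01].

### API

Orientations are given as [roll, pitch, yaw] about the fixed x, y, z axes, in that order (R = Rz(yaw) Ry(pitch) Rx(roll)).
In Python, from workcell import * gives the robot as it stands.
- The arm moves only by the tool send_rows, never from a script. Its argument "increments" is a list of rows, each a list of 3 entries, a list of its own where there are three numbers: the shift along the tool's x, y, z in mm, then the turn, a rotation vector about the tool's x, y, z in degrees, then the gripper's target within -1 to 1 (fully open at 1, half-way at 0, shut at -1). In form: [[[x, y, z], [wx, wy, wz], grip], ...]. A call has 1 to 10 rows; each row is the pose to reach, as a shift and turn from the pose commanded when the call began, along the tool's axes at that moment; what a row does not reach only later rows make up. A row lasts 1/10 s, in which the tool goes at most 50 mm and 8.59 degrees, less where a joint would pass 70% of its speed; a pose out of reach is approached as far as the arm can. A call with a gripper value outside its range is refused whole. The fingers move at their own pace and stop on an object; "newtons" is the grip in N (left out, the last holds). Time passes only in rows, so rows that repeat a pose let the fingers close. It gives the time, the measured TCP pose, the force, the opening and the grip force at its end, in the units of the state.
- observe(): the state, without advancing time (a new reading comes with each control period).
- grab_frame(name): name is "scene" or "top"; returns the picture (420x560x3 uint8, blue, green, red); there is no depth.
- camera_params(name): a dict with "fovy" (degrees; the focal length in pixels is half the picture's height over the tangent of half this angle, whatever the lens; pixels are square), "cx", "cy" (the principal point, pixels), "distortion" ([k1, k2, p1, p2, k3] as OpenCV has them; the pictures are not rectified), "extrinsics" (4x4, takes a point from world to camera coordinates). Camera axes: x right, y down, z forward; pixel columns grow to the right and rows downward; lengths in m; the calibration is good to about 2 mm. A picture is of the moment at which its call begins. camera_params takes no time and is no camera call.
- job_done(): hands the job in; it is judged then, once.
The state is a dict: "clock": time; "qpos": joint angles; "qd": joint speeds; "joint_efforts": joint torques, N m; "position": TCP position; "tool_rot": TCP orientation; "force": force on the tool from outside, world axes, zero at the start; "moment": the same for the moment, N m; "grip_width": finger opening in m; "finger_force": force on a finger pad.
Only numpy, scipy, OpenCV 4.12 (cv2) and the standard library are available. Lean on these libraries where they do the work, as an engineer would, in place of code of your own. Each camera call takes 0.05 s, during which the arm holds its last target. There are 200 camera calls.

### The job

The grey steel injector nozzle holder lying on the bench is a reject. Push it end first through the sprung flap in the front of the red rejects box, right through, so that it drops inside and the flap snaps shut behind it. Leave the marker and the brass punch where they lie.

Things in the scene. Friction and masses are not known exactly. Their poses are not given: they have to be found in the camera images.
- nozzle_holder: grey stepped steel injector nozzle holder, the item to post: 122 mm long along its own y, 23 wide over the hexagon (16 where the fingers close), 20 high, about 0.16 kg; lies flat on the bench and does not roll. Origin at the middle of its length and width, on its underside; z up. It balances at its middle; either end may go first.
- rejects_box: red steel box fixed to the bench, 155 mm deep (its own x), 120 wide (its y), 210 high, with a fixed clear lid. Origin on the bench under the middle of the slot, in the plane of the outer front face; x points into the box, away from the loading side, z up. The front wall is 4 mm thick; behind it nothing lies under the slot. The inside is 147 mm deep, its floor 7 mm above the bench.
- slot (a point): middle of the slot's lower edge, on the outer front plane of the box, level with the sill's top (150 mm above the bench); axes as the box's. The slot is 50 mm wide and 44 high (150 to 194 mm above the bench) and filled by the flap. An item pushed in along the sill tips over this edge and falls inside once its middle is well past it.
- sill (a point): middle of the outer end of the flat steel sill in front of the slot, on its top surface, 85 mm before the slot (box x = -85 mm), 150 mm above the bench. The sill is smooth and slippery, 60 mm wide, level with the slot's lower edge; along each side runs a lip 5 mm high, 54 mm apart inside.
- flap (a joint): bare aluminium flap that fills the slot, 48 mm wide and 42 mm high, hinged along its upper edge 194 mm above the bench; it swings inwards only. 0 = shut, grows as it opens, 1.45 rad at most. A light spring shuts it by itself: about 0.25 N at its lower edge starts it, about 1 N holds it wide open.
- marker: felt marker, black with a blue end, 127 mm long along its y, 14 mm thick, lying loose on the bench; origin at its middle on the underside. To be left where it lies.
- drift_punch: brass-coloured drift punch, 104 mm long along its y, 13 mm thick, lying loose on the bench; origin at its middle on the underside. To be left where it lies.

How it is judged:
On the way:
1. the nozzle holder, at the slot, has pushed the flap open (more than 0.4 rad) (value of joint flap above 0.4 rad and horizontal distance between nozzle_holder and slot below 0.08 m), for 0.05 s.
At the end, for the whole second after the job is handed in: the nozzle holder lies inside the rejects box, its middle fallen below the slot (less than 130 mm above the bench), and the flap is shut (within 0.1 rad) (x of nozzle_holder in the frame of rejects_box between 0.004 and 0.155 m and y of nozzle_holder in the frame of rejects_box between -0.06 and 0.06 m and height (world z) of nozzle_holder below 0.13 m and value of joint flap below 0.1 rad); the robot touches nothing.
It fails at once if the marker is moved more than 40 mm (distance of marker from where it was at the start of the episode above 0.04 m).
It fails at once if the drift punch is moved more than 40 mm (distance of drift_punch from where it was at the start of the episode above 0.04 m).
It also fails if it takes over 53 s, if anything falls off the work surface, if the arm or the gripper's body presses on something with over 40 N, if the wrist force passes 120 N, or if a joint passes its speed limit or range.

## Working session

There is one attempt and no reset: what is moved stays moved. The work goes in short steps, Python scripts to look and compute and a tool call to move; the robot and the scene stay as the last step left them, time stands still between calls to the robot, and variables do not carry over. Pictures are saved under pics/ and viewed, at most 10 in all, crops included, and the job is handed in when it is done.

Besides the shell and the picture viewer there is one more tool, called after "Request:" as name(argument=value, ...), one argument or row to a line, values as JSON. send_rows: Moves the arm, as the interface text tells. Its arguments: {"type":"object","properties":{"increments":{"type":"array"},"newtons":{"type":"number"}},"required":["increments"]}

```bash
ls; mkdir -p pics
python3 - <<'E'
from workcell import *
import cv2
print(observe())
for n in("scene","top"):
    cv2.imwrite(f"pics/{n}0.png",grab_frame(n)); print(n,camera_params(n))
E
```

```text
pics
{'clock': 0.0, 'qpos': array([ 1.04278358,  0.52202749, -0.03630328,  1.59993524,  0.02117102,
        1.02110484, -0.11279918]), 'qd': array([ 9.71078356e-04,  2.26008750e-04, -7.79230622e-05, -1.93035899e-03,
        3.06347235e-04, -4.72216127e-04,  2.71437937e-04]), 'joint_efforts': array([-2.11582687e-04, -9.27092528e+01,  1.98002435e+00, -3.69928944e+01,
        1.78687682e-02,  8.18172324e-03, -8.36879212e-05]), 'position': array([ 0.27607152, -0.56038318,  0.23074365]), 'tool_rot': array([-3.14050342e+00,  6.35766338e-05,  4.57766246e-01]), 'force': array([-0.56976891, -0.35733801,  0.75714797]), 'moment': array([0.02818626, 0.01468407, 0.00923962]), 'finger_force': 0.0, 'grip_width': 0.08511651746594945}
scene {'fovy': 48.999587603092905, 'cx': 277.1848929101529, 'cy': 208.34490335800126, 'distortion': array([-0.07726583,  0.        ,  0.        ,  0.        ,  0.        ]), 'extrinsics': array([[-0.87322666, -0.48712243,  0.01367239,  0.38653652],
       [-0.36805335,  0.64087265, -0.67366088,  0.34880217],
       [ 0.31939306, -0.59329081, -0.73891413,  0.72486554],
       [ 0.        ,  0.        ,  0.        ,  1.        ]])}
top {'fovy': 53.22941894633828, 'cx': 284.48690299795385, 'cy': 201.10871950401, 'distortion': array([0.0187167, 0.       , 0.       , 0.       , 0.       ]), 'extrinsics': array([[-0.02307517, -0.99970681, -0.00733708, -0.06414499],
       [-0.98642814,  0.02396083, -0.16243582,  0.51108742],
       [ 0.162564  ,  0.00348927, -0.98669183,  0.91874091],
       [ 0.        ,  0.        ,  0.        ,  1.        ]])}
```

View pics/scene0.png

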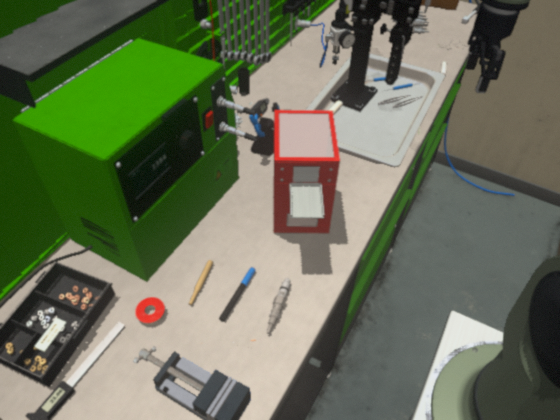

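View pics/top0.png

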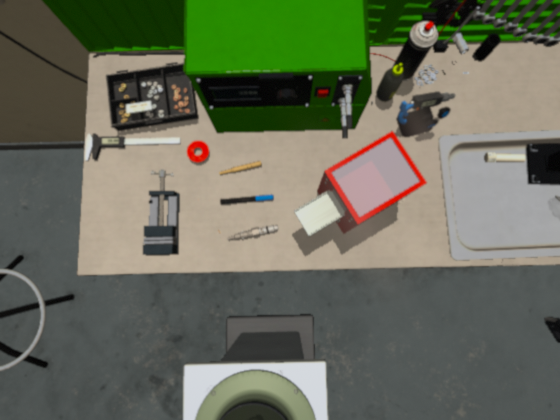

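Scene: the nozzle holder is at (278,305), marker (238,293), punch (201,283), box front with flap and sill at about (305,200). Top: nozzle at (253,233), marker (247,199), sill at (320,214), box lid at (375,178). I'll zoom both.

```bash
cat > h.py <<'E'
import numpy as np, cv2
from workcell import *
def cam(n):
    p=camera_params(n); f=210/np.tan(np.radians(p["fovy"])/2)
    return np.array([[f,0,p["cx"]],[0,f,p["cy"]],[0,0,1]]),p["distortion"],p["extrinsics"]
def ray(n,px):
    K,d,E=cam(n); u=cv2.undistortPoints(np.array(px,float).reshape(-1,1,2),K,d).reshape(-1,2)
    R=E[:3,:3]; v=np.c_[u,np.ones(len(u))]@R
    return -R.T@E[:3,3],v/np.linalg.norm(v,axis=1)[:,None]
def plane(n,px,z):
    o,v=ray(n,px); return o+v*((z-o[2])/v[:,2])[:,None]
def tri(pa,pb,a="scene",b="top"):
    oa,va=ray(a,pa); ob,vb=ray(b,pb); out=[]
    for x,y in zip(va,vb):
        s=np.linalg.lstsq(np.c_[x,-y],ob-oa,rcond=None)[0]
        A,B=oa+s[0]*x,ob+s[1]*y; out.append(np.r_[(A+B)/2,np.linalg.norm(A-B)])
    return np.array(out)
def proj(n,P):
    K,d,E=cam(n); return cv2.projectPoints(np.array(P,float),cv2.Rodrigues(E[:3,:3])[0],E[:3,3],K,d)[0].reshape(-1,2)
E
python3 - <<'E'
import cv2,numpy as np
s=cv2.imread("pics/scene0.png");t=cv2.imread("pics/top0.png")
def crop(im,x,y,w,h,k): return cv2.resize(im[y:y+h,x:x+w],None,fx=k,fy=k,interpolation=cv2.INTER_CUBIC)
a=crop(s,180,100,180,250,2.4); b=crop(t,210,125,230,140,0.1)
cv2.imwrite("pics/s1.png",crop(s,190,100,160,150,4)); 
cv2.imwrite("pics/t1.png",crop(t,215,125,220,130,3.5))
cv2.imwrite("pics/s2.png",crop(s,180,245,130,100,5))
E
```

```text
(no output)
```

View pics/s1.png

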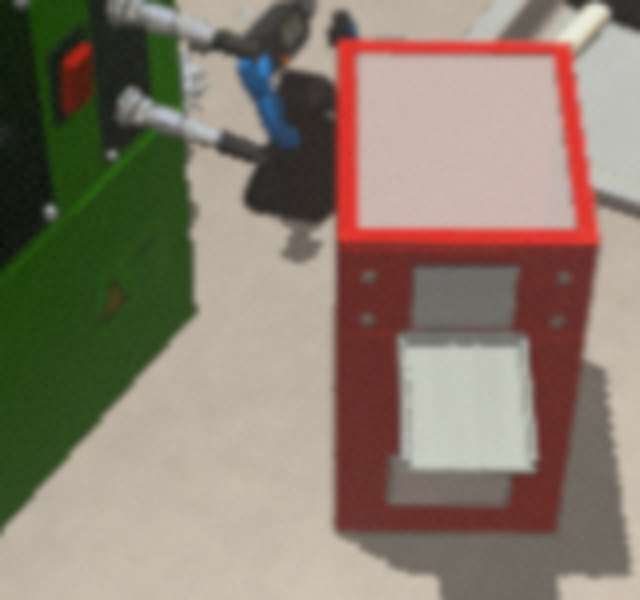

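View pics/t1.png

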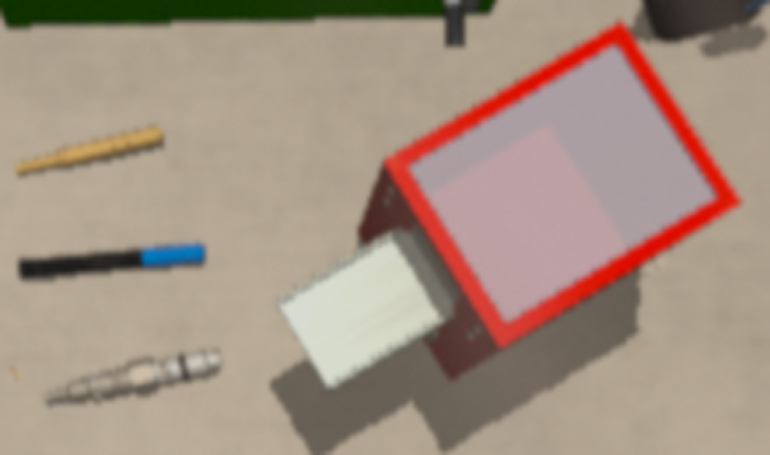

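View pics/s2.png

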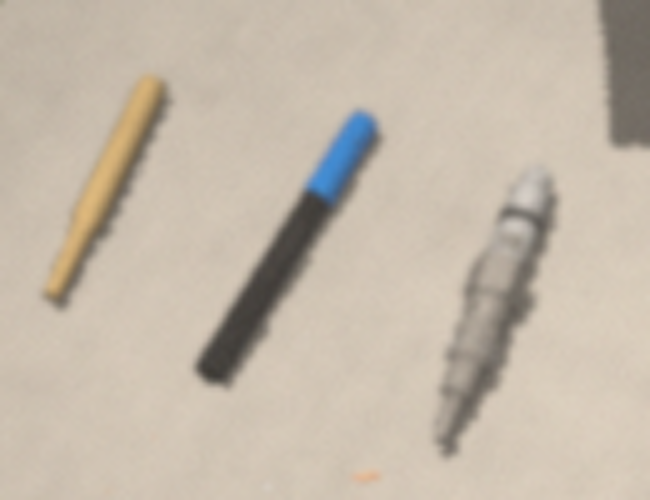

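s1 shows the box lid corners and the sill's end at (405..537,470). t1 shows the lid corners, the sill end at (280,302)–(330,388) and the nozzle from (48,400) to (218,360). s2 shows the nozzle from (447,445) to (538,172), clear of the marker by about 40 px top to side.

Run:
```python
from h import *
np.set_printoptions(precision=4,suppress=True)
c=lambda P,k,o:(np.array(P,float)+.5)/k-.5+o
S=c([(337,241),(597,243),(572,42),(337,42),(405,470),(537,470),(399,335),(527,337)],4,(190,100))
T=c([(386,160),(502,346),(738,202),(622,25),(280,302),(330,388),(395,234),(449,312)],3.5,(215,125))
X=tri(S,T);print(X)
L=X[:4,:3]
ang=lambda v:np.degrees(np.arctan2(v[1],v[0]))
print("box x yaw",ang(L[3]-L[0]),ang(L[2]-L[1]),"y yaw",ang(L[0]-L[1])-90,"sizes",np.linalg.norm(L[3]-L[0]),np.linalg.norm(L[0]-L[1]))
m=X[4:6,:3].mean(0);b=X[6:8,:3].mean(0);fm=L[:2].mean(0)
print("sill end",m,"slot(sill)",b,ang(b-m),"lid front mid",fm,ang(X[4,:3]-X[5,:3])-90, ang(fm-m),np.linalg.norm((fm-m)[:2]))
N=tri(c([(447,445),(538,170)],5,(180,245)),c([(47,400),(219,360)],3.5,(215,125)))
print(N,N[:,:3].mean(0),ang(N[1]-N[0]),np.linalg.norm(N[1,:3]-N[0,:3]))
M=plane("top",c([(20,268),(205,254),(17,170),(162,137)],3.5,(215,125)),.007);print(M)
# nozzle mask in both views, ends and centre
for n,(x,y,w,h) in (("top",(222,216,64,32)),("scene",(262,272,34,68))):
    im=cv2.imread(f"pics/{n}0.png")[y:y+h,x:x+w]; 
    P=cv2.cvtColor(im,cv2.COLOR_BGR2LAB).astype(float); bg=np.median(P.reshape(-1,3),0)
    d=np.linalg.norm((P-bg)*[.6,1.5,1.5],axis=2); mk=(d>14).astype(np.uint8)
    q,lab,st,_=cv2.connectedComponentsWithStats(mk); k=1+st[1:,4].argmax()
    r=cv2.minAreaRect(np.argwhere(lab==k)[:,::-1].astype(np.float32)+[[x,y]].__class__([[x,y]]) if 0 else (np.argwhere(lab==k)[:,::-1]+np.array([x,y])).astype(np.float32))
    print(n,r,plane(n,[r[0]],.01))
```

```text
[[ 0.5399 -0.1557  0.2057  0.0005]
 [ 0.4363 -0.2137  0.206   0.0003]
 [ 0.5098 -0.3443  0.2099  0.0027]
 [ 0.6142 -0.289   0.2056  0.0012]
 [ 0.4713 -0.0969  0.1449  0.0008]
 [ 0.4198 -0.1243  0.1472  0.0022]
 [ 0.5093 -0.164   0.1533  0.0015]
 [ 0.4601 -0.1943  0.1515  0.0052]]
box x yaw -60.87936250483691 -60.64788099271106 y yaw -60.769918907814 sizes 0.1525920920316844 0.11870030348577897
sill end [ 0.4456 -0.1106  0.146 ] slot(sill) [ 0.4847 -0.1791  0.1524] -60.26839965005939 lid front mid [ 0.4881 -0.1847  0.2058] -61.92960710210851 -60.11933808715136 0.08545961103339203
[[ 0.428   0.058   0.0053  0.0015]
 [ 0.4524 -0.0576  0.013   0.0006]] [0.4402 0.0002 0.0092] -78.1163962041382 0.11842475252144988
[[ 0.5186  0.0763  0.007 ]
 [ 0.5252 -0.0495  0.007 ]
 [ 0.5868  0.0784  0.007 ]
 [ 0.6077 -0.0214  0.007 ]]
top ((252.2991485595703, 232.99346923828125), (11.16783332824707, 50.023963928222656), 82.40535736083984) [[0.4409 0.0009 0.01  ]]
scene ((277.9500427246094, 307.6500244140625), (14.230247497558594, 59.45081329345703), 18.434947967529297) [[0.4379 0.0059 0.01  ]]
```

Request:
send_rows(
  increments=[
    [[0, 0, -40], [0, 0, 0], 0.3],
    [[0, 0, -75], [0, 0, -5], 0.3],
    [[40, -43, -75], [0, 0, -13], 0.3],
    [[80, -86, -75], [0, 0, -20], 0.3],
    [[120, -130, -75], [0, 0, -27], 0.3],
    [[160, -173, -75], [0, 0, -34], 0.3],
    [[200, -216, -75], [0, 0, -41], 0.3],
    [[230, -250, -75], [0, 0, -48], 0.3],
    [[260, -283, -75], [0, 0, -54], 0.3],
    [[290, -316, -75], [0, 0, -60], 0.3],
  ],
)

```text
clock: 1.1
position: [0.3887, -0.1749, 0.3063]
tool_rot: [3.142, 0.0, 1.509]
force: [1.0, -0.3, 0.1]
grip_width: 0.0556
finger_force: 0.0
```

```bash
cat >> h.py <<'E'
from scipy.spatial.transform import Rotation as Ro
def to(x,y,z,yaw,rp=(np.pi,0)):
    "shift (mm) and rotvec (deg) in tool axes from the present pose"
    s=observe(); R=Ro.from_euler("xyz",s["tool_rot"])
    print("t",round(s["clock"],2),"now",s["position"].round(4),"yaw",np.degrees(s["tool_rot"]).round(2),"q",s["qpos"].round(2))
    print("shift",(R.inv().apply(np.array([x,y,z])-s["position"])*1000).round(1),"rot",np.degrees((R.inv()*Ro.from_euler("xyz",[*rp,np.radians(yaw)])).as_rotvec()).round(2))
E
python3 -c "
from h import *
to(.4402,.0005,.12,102)
to(.4402,.0005,.003,102)"
```

```text
t 1.1 now [ 0.3887 -0.1749  0.3063] yaw [1.800e+02 2.000e-02 8.646e+01] q [ 0.68  0.13 -0.44  1.97  0.07  1.05  0.15]
shift [178.3  40.6 186.3] rot [ -0.     0.02 -15.54]
t 1.1 now [ 0.3887 -0.1749  0.3063] yaw [1.800e+02 2.000e-02 8.646e+01] q [ 0.68  0.13 -0.44  1.97  0.07  1.05  0.15]
shift [178.4  40.6 303.3] rot [ -0.     0.02 -15.54]
```

Request:
send_rows(
  increments=[
    [[40, 8, 20], [0, 0, -4], 0.3],
    [[80, 16, 50], [0, 0, -8], 0.3],
    [[115, 25, 85], [0, 0, -12], 0.3],
    [[140, 31, 120], [0, 0, -15.8], 0.3],
    [[152, 33, 155], [0, 0, -15.8], 0.3],
    [[152, 33, 180], [0, 0, -15.8], 0.3],
    [[152, 33, 186], [0, 0, -15.8], 0.3],
    [[152, 33, 186], [0, 0, -15.8], 0.3],
    [[152, 33, 186], [0, 0, -15.8], 0.3],
    [[152, 33, 186], [0, 0, -15.8], 0.3],
  ],
)

```text
clock: 2.1
position: [0.4323, -0.0277, 0.1215]
tool_rot: [3.14, 0.001, 1.78]
force: [-0.4, -0.1, 0.7]
grip_width: 0.0552
finger_force: 0.0
```

```bash
python3 -c "
from h import *
to(.4402,.0005,.003,102)
c=lambda P,k,o:(np.array(P,float)+.5)/k-.5+o
for n in('scene','top'):
    cv2.imwrite(f'pics/{n}3.png',grab_frame(n))
s=cv2.imread('pics/scene3.png')[180:370,200:400];t=cv2.imread('pics/top3.png')[170:360,180:380]
cv2.imwrite('pics/c3.png',cv2.resize(np.hstack([s,t]),None,fx=2,fy=2,interpolation=cv2.INTER_CUBIC))"
```

```text
t 2.1 now [ 0.4323 -0.0277  0.1215] yaw [1.7990e+02 4.0000e-02 1.0198e+02] q [ 0.33  0.44 -0.5   2.17  0.36  0.62 -0.22]
shift [ 26.1  13.4 118.5] rot [ 0.1   0.04 -0.02]
```

View pics/c3.png

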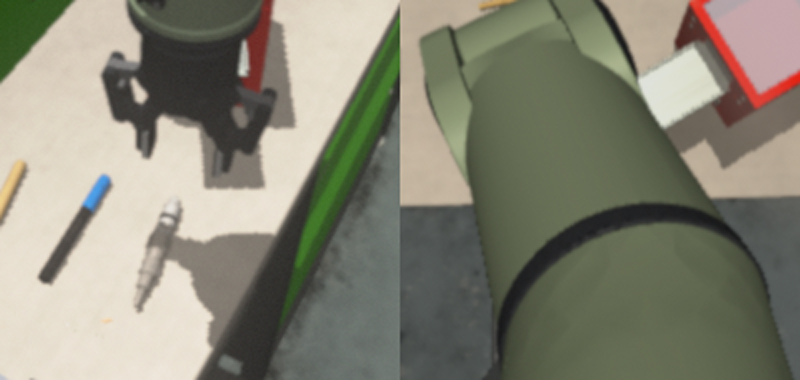

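The scene half shows the gripper above and behind the nozzle (nozzle about (160,250) in the crop) with the marker clear; the top view is covered by the arm. Descend with a sideways shift first.

Request:
send_rows(
  increments=[
    [[15, 8, 20], [0, 0, 0], 0.2],
    [[26, 13.5, 45], [0, 0, 0], 0.2],
    [[26, 13.5, 65], [0, 0, 0], 0.2],
    [[26, 13.5, 80], [0, 0, 0], 0.2],
    [[26, 13.5, 92], [0, 0, 0], 0.2],
    [[26, 13.5, 102], [0, 0, 0], 0.2],
    [[26, 13.5, 110], [0, 0, 0], 0.2],
    [[26, 13.5, 115], [0, 0, 0], 0.2],
    [[26, 13.5, 117], [0, 0, 0], 0.2],
    [[26, 13.5, 117], [0, 0, 0], 0.2],
  ],
)

```text
clock: 3.2
position: [0.4395, 0.001, 0.0033]
tool_rot: [3.141, 0.0, 1.781]
force: [0.1, -0.0, 0.8]
grip_width: 0.0516
finger_force: 0.0
```

```bash
python3 -c "
from h import *
to(.4402,.0005,.003,102)
cv2.imwrite('pics/s4.png',cv2.resize(grab_frame('scene')[180:370,200:400],None,fx=3,fy=3,interpolation=cv2.INTER_CUBIC))"
```

```text
t 3.2 now [0.4395 0.001  0.0033] yaw [179.99   0.   102.03] q [ 0.09  0.67 -0.3   2.2   0.58  0.34 -0.48]
shift [-0.6  0.6  0.3] rot [0.01 0.   0.03]
```

View pics/s4.png

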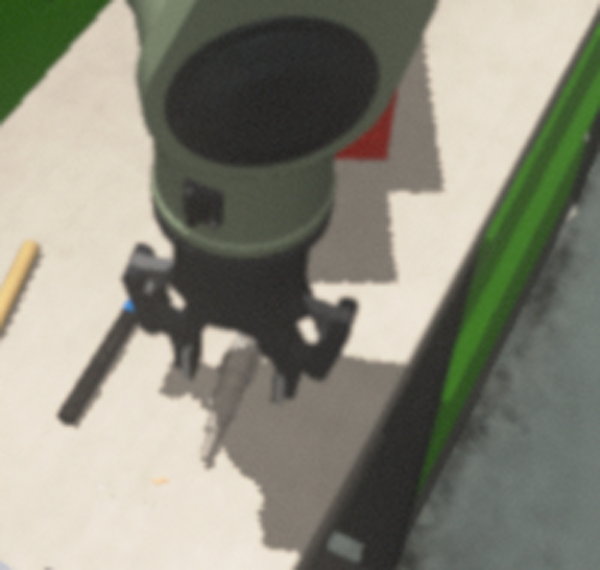

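The fingers straddle the nozzle (about (232,385)), marker clear. Close.

Request:
send_rows(
  increments=[
    [[0, 0, 0], [0, 0, 0], -1],
    [[0, 0, 0], [0, 0, 0], -1],
    [[0, 0, 0], [0, 0, 0], -1],
    [[0, 0, 0], [0, 0, 0], -1],
    [[0, 0, 0], [0, 0, 0], -1],
    [[0, 0, 0], [0, 0, 0], -1],
    [[0, 0, 0], [0, 0, 0], -1],
    [[0, 0, 0], [0, 0, 0], -1],
  ],
  newtons=70,
)

```text
clock: 4.05
position: [0.4396, 0.0009, 0.0038]
tool_rot: [3.141, 0.0, 1.78]
force: [-2.2, -0.2, 11.9]
grip_width: 0.0145
finger_force: 68.6
```

Request:
send_rows(
  increments=[
    [[0, 0, -10], [0, 0, 0], -1],
    [[0, 0, -25], [0, 0, 0], -1],
    [[0, 0, -45], [0, 0, 0], -1],
    [[0, 0, -70], [0, 0, 0], -1],
    [[0, 0, -95], [0, 0, 0], -1],
    [[0, 0, -120], [0, 0, 0], -1],
    [[0, 0, -145], [0, 0, 0], -1],
    [[0, 0, -165], [0, 0, 0], -1],
    [[0, 0, -180], [0, 0, 0], -1],
    [[0, 0, -180], [0, 0, 0], -1],
  ],
)

```text
clock: 5.05
position: [0.44, 0.0009, 0.1854]
tool_rot: [3.139, 0.001, 1.78]
force: [0.5, -0.8, -1.0]
grip_width: 0.0145
finger_force: 69.3
```

```bash
python3 -c "
from h import *
bx=np.array([np.cos(np.radians(-60.7)),np.sin(np.radians(-60.7))]); sl=np.array([.4873,-.1840])
p=sl-.085*bx; print('sill end from slot',p)
for d,z in((.15,.19),(.06,.165)): q=sl-d*bx; to(*q,z,119.3)
for n in('scene','top'):
    cv2.imwrite(f'pics/{n}5.png',grab_frame(n))
s=cv2.imread('pics/scene5.png')[130:320,200:400];t=cv2.imread('pics/top5.png')[150:340,180:380]
cv2.imwrite('pics/c5.png',cv2.resize(np.hstack([s,t]),None,fx=2,fy=2,interpolation=cv2.INTER_CUBIC))"
```

```text
sill end from slot [ 0.44570249 -0.10987411]
t 5.05 now [0.44   0.0009 0.1854] yaw [1.7984e+02 6.0000e-02 1.0201e+02] q [ 0.34  0.34 -0.58  2.09  0.26  0.78 -0.19]
shift [-47.4 -36.8  -4.7] rot [  0.15   0.08 -17.29]
t 5.05 now [0.44   0.0009 0.1854] yaw [1.7984e+02 6.0000e-02 1.0201e+02] q [ 0.34  0.34 -0.58  2.09  0.26  0.78 -0.19]
shift [-133.3  -10.1   20.5] rot [  0.15   0.08 -17.29]
```

View pics/c5.png

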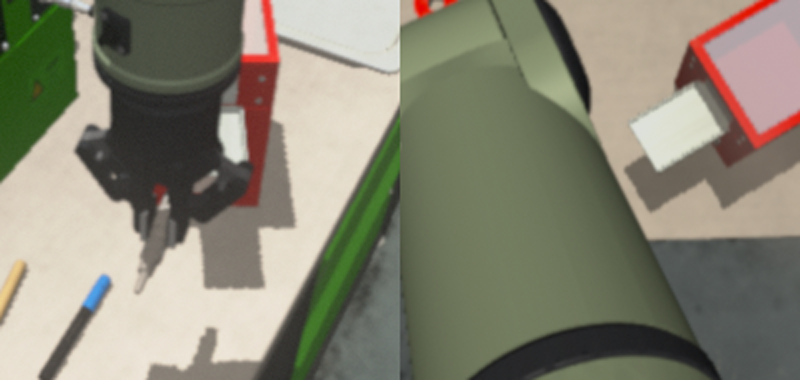

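The nozzle is gripped level and lifted (crop (155,250)), the marker undisturbed. Now line up in front of the sill.

Request:
send_rows(
  increments=[
    [[-5, -6, 0], [0, 0, -3], -1],
    [[-12, -13, 0], [0, 0, -6], -1],
    [[-20, -20, 2], [0, 0, -10], -1],
    [[-30, -28, 4], [0, 0, -13], -1],
    [[-39, -34, 7], [0, 0, -16], -1],
    [[-45, -37, 10], [0, 0, -17.3], -1],
    [[-47.4, -37, 10], [0, 0, -17.3], -1],
    [[-47.4, -37, 10], [0, 0, -17.3], -1],
    [[-47.4, -37, 10], [0, 0, -17.3], -1],
  ],
)

```text
clock: 6.05
position: [0.4132, -0.0527, 0.1732]
tool_rot: [-3.142, -0.0, 2.082]
force: [-0.6, 0.2, -1.0]
grip_width: 0.0146
finger_force: 69.3
```

```bash
python3 -c "
from h import *
bx=np.array([np.cos(np.radians(-60.7)),np.sin(np.radians(-60.7))]); sl=np.array([.4873,-.1840])
for d,z in((.07,.165),(.025,.1545)): q=sl-d*bx; to(*q,z,119.3)
s=grab_frame('scene')[130:320,200:400];t=grab_frame('top')[130:320,230:430]
cv2.imwrite('pics/c6.png',cv2.resize(np.hstack([s,t]),None,fx=2,fy=2,interpolation=cv2.INTER_CUBIC))"
```

```text
t 6.05 now [ 0.4132 -0.0527  0.1732] yaw [-1.8000e+02 -2.0000e-02  1.1931e+02] q [ 0.51  0.33 -0.63  2.15  0.29  0.73  0.2 ]
shift [-80.7   0.3   8.2] rot [-0.   -0.02  0.01]
t 6.05 now [ 0.4132 -0.0527  0.1732] yaw [-1.8000e+02 -2.0000e-02  1.1931e+02] q [ 0.51  0.33 -0.63  2.15  0.29  0.73  0.2 ]
shift [-125.7    0.3   18.7] rot [-0.   -0.02  0.01]
```

View pics/c6.png

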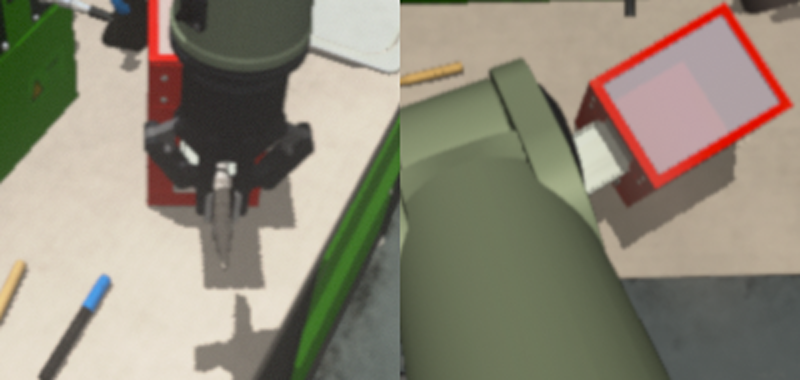

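The nozzle (crop (222,215)) points along the sill towards the slot. Move in over the sill and lower.

Request:
send_rows(
  increments=[
    [[-8, 0, 2], [0, 0, 0], -1],
    [[-20, 0, 5], [0, 0, 0], -1],
    [[-34, 0, 8], [0, 0, 0], -1],
    [[-48, 0, 8], [0, 0, 0], -1],
    [[-60, 0, 8], [0, 0, 0], -1],
    [[-70, 0, 10], [0, 0, 0], -1],
    [[-77, 0, 12], [0, 0, 0], -1],
    [[-81, 0, 14], [0, 0, 0], -1],
    [[-82, 0, 15], [0, 0, 0], -1],
    [[-82, 0, 15], [0, 0, 0], -1],
  ],
)

```text
clock: 7.15
position: [0.4532, -0.1244, 0.1581]
tool_rot: [-3.141, -0.0, 2.083]
force: [0.6, 0.0, -2.4]
grip_width: 0.0146
finger_force: 69.3
```

Request:
send_rows(
  increments=[
    [[-4, 0, 1], [0, 0, 0], -1],
    [[-9, 0, 2], [0, 0, 0], -1],
    [[-15, 0, 3], [0, 0, 0], -1],
    [[-21, 0, 4], [0, 0, 0], -1],
    [[-27, 0, 4.5], [0, 0, 0], -1],
    [[-33, 0, 4.5], [0, 0, 0], -1],
    [[-38, 0, 4.5], [0, 0, 0], -1],
    [[-42, 0, 4.5], [0, 0, 0], -1],
    [[-43, 0, 4.5], [0, 0, 0], -1],
    [[-43, 0, 4.5], [0, 0, 0], -1],
  ],
)

```text
clock: 8.15
position: [0.4746, -0.1625, 0.1538]
tool_rot: [3.141, 0.001, 2.082]
force: [0.6, -1.1, 0.3]
grip_width: 0.0149
finger_force: 69.8
```

```bash
python3 -c "
from h import *
bx=np.array([np.cos(np.radians(-60.7)),np.sin(np.radians(-60.7))]); sl=np.array([.4873,-.1840])
for d,z in((.025,.1545),(.11,.1545)): q=sl-d*bx; to(*q,z,119.3)
print(observe()['force'])"
```

```text
t 8.15 now [ 0.4746 -0.1625  0.1538] yaw [1.7999e+02 3.0000e-02 1.1931e+02] q [ 0.64  0.48 -0.56  1.97  0.36  0.78  0.39]
shift [-0.   0.6 -0.7] rot [0.01 0.03 0.01]
t 8.15 now [ 0.4746 -0.1625  0.1538] yaw [1.7999e+02 3.0000e-02 1.1931e+02] q [ 0.64  0.48 -0.56  1.97  0.36  0.78  0.39]
shift [85.   0.6 -0.7] rot [0.01 0.03 0.01]
[ 0.63863353 -1.12326508  0.31196561]
```

Request:
send_rows(
  increments=[
    [[-3, 0, 0], [0, 0, 0], -1],
    [[-6, 0, 0], [0, 0, 0], -1],
    [[-8, 0, 0], [0, 0, 0], -1],
    [[-8, 0, 0], [0, 0, 0], -0.4],
    [[-8, 0, 0], [0, 0, 0], -0.4],
    [[-8, 0, 0], [0, 0, 0], -0.4],
    [[-8, 0, 0], [0, 0, 0], -0.4],
  ],
)

```text
clock: 8.85
position: [0.4782, -0.1691, 0.1538]
tool_rot: [-3.142, 0.0, 2.083]
force: [-0.8, -0.1, -1.5]
grip_width: 0.0258
finger_force: 0.0
```

Request:
send_rows(
  increments=[
    [[0, 0, -8], [0, 0, 0], -0.4],
    [[0, 0, -20], [0, 0, 0], -0.4],
    [[0, 0, -35], [0, 0, 0], -0.4],
    [[0, 0, -50], [0, 0, 0], -0.4],
    [[10, 0, -60], [0, 0, 0], -1],
    [[40, 0, -60], [0, 0, 0], -1],
    [[75, 0, -60], [0, 0, 0], -1],
    [[110, 0, -60], [0, 0, 0], -1],
    [[140, 0, -60], [0, 0, 0], -1],
    [[150, 0, -60], [0, 0, 0], -1],
  ],
)

```text
clock: 9.85
position: [0.4032, -0.036, 0.2144]
tool_rot: [-3.141, 0.001, 2.085]
force: [-0.1, -0.3, 0.8]
grip_width: -0.0002
finger_force: 0.0
```

```bash
python3 -c "
from h import *
bx=np.array([np.cos(np.radians(-60.7)),np.sin(np.radians(-60.7))]); sl=np.array([.4873,-.1840])
for d,z in((.15,.157),(.013,.157)): q=sl-d*bx; to(*q,z,119.3)
s=grab_frame('scene')[80:270,220:420];t=grab_frame('top')[130:320,230:430]
cv2.imwrite('pics/c7.png',cv2.resize(np.hstack([s,t]),None,fx=2,fy=2,interpolation=cv2.INTER_CUBIC))"
```

```text
t 9.85 now [ 0.4032 -0.036   0.2144] yaw [-1.7999e+02  4.0000e-02  1.1948e+02] q [ 0.53  0.25 -0.69  2.13  0.22  0.82  0.23]
shift [-20.2   0.8  57.4] rot [-0.01  0.04  0.18]
t 9.85 now [ 0.4032 -0.036   0.2144] yaw [-1.7999e+02  4.0000e-02  1.1948e+02] q [ 0.53  0.25 -0.69  2.13  0.22  0.82  0.23]
shift [-157.2    0.4   57.5] rot [-0.01  0.04  0.18]
```

View pics/c7.png

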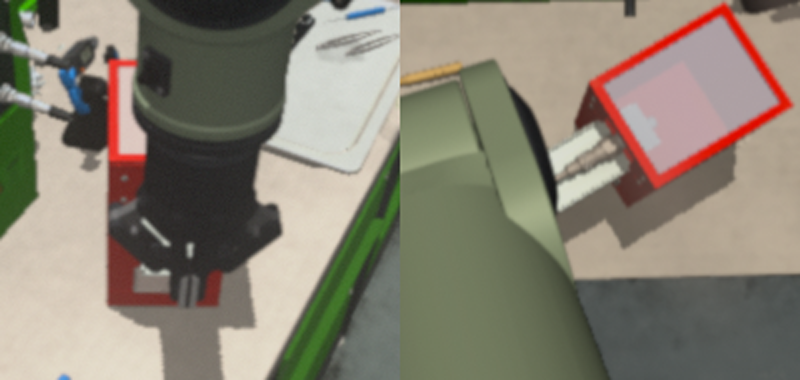

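The top half shows the nozzle lying straight on the sill, front end in the slot with the flap held open, tail near (562,178). Lower the shut fingers behind it and push.

Request:
send_rows(
  increments=[
    [[0, 0, 20], [0, 0, 0], -1],
    [[0, 0, 40], [0, 0, 0], -1],
    [[0, 0, 54], [0, 0, 0], -1],
    [[-4, 0, 57], [0, 0, 0], -1],
    [[-12, 0, 57], [0, 0, 0], -1],
    [[-24, 0, 57], [0, 0, 0], -1],
    [[-36, 0, 57], [0, 0, 0], -1],
    [[-46, 0, 57], [0, 0, 0], -1],
    [[-54, 0, 57], [0, 0, 0], -1],
    [[-62, 0, 57], [0, 0, 0], -1],
  ],
)

```text
clock: 10.95
position: [0.4355, -0.0931, 0.1569]
tool_rot: [3.141, 0.0, 2.082]
force: [0.0, -0.1, -0.2]
grip_width: -0.0002
finger_force: 0.0
```

Request:
send_rows(
  increments=[
    [[-8, 0, 0], [0, 0, 0], -1],
    [[-16, 0, 0], [0, 0, 0], -1],
    [[-25, 0, 0], [0, 0, 0], -1],
    [[-34, 0, 0], [0, 0, 0], -1],
    [[-43, 0, 0], [0, 0, 0], -1],
    [[-52, 0, 0], [0, 0, 0], -1],
    [[-61, 0, 0], [0, 0, 0], -1],
    [[-70, 0, 0], [0, 0, 0], -1],
    [[-78, 0, 0], [0, 0, 0], -1],
    [[-84, 0, 0], [0, 0, 0], -1],
  ],
)

```text
clock: 11.95
position: [0.4767, -0.1664, 0.1567]
tool_rot: [3.142, 0.0, 2.082]
force: [-0.5, 0.2, 0.9]
grip_width: -0.0002
finger_force: 0.0
```

```bash
python3 -c "
from h import *
bx=np.array([np.cos(np.radians(-60.7)),np.sin(np.radians(-60.7))]); sl=np.array([.4873,-.1840])
for d,z in((.013,.157),): q=sl-d*bx; to(*q,z,119.3)
t=grab_frame('top');cv2.imwrite('pics/top8.png',t)
a=cv2.imread('pics/top0.png')
d=cv2.absdiff(a,t).max(2)[140:215,325:425]; print(np.argwhere(d>30).mean(0)+[140,325],(d>30).sum(),observe()['force'])"
```

```text
t 11.95 now [ 0.4767 -0.1664  0.1567] yaw [180.    0.  119.3] q [ 0.65  0.49 -0.57  1.96  0.36  0.8   0.39]
shift [-7.6  0.7 -0.3] rot [0. 0. 0.]
[178.32041116 374.13259912] 6810 [-0.27598061 -1.57192405 -0.13930759]
```

Request:
send_rows(
  increments=[
    [[-4, 0, 0], [0, 0, 0], -1],
    [[-7, 0, 0], [0, 0, 0], -1],
    [[-7, 0, 0], [0, 0, 0], -1],
    [[0, 0, 0], [0, 0, 0], -1],
    [[20, 0, 0], [0, 0, 0], -1],
    [[50, 0, -10], [0, 0, 0], -1],
    [[90, 0, -50], [0, 0, 0], -1],
    [[130, 0, -90], [0, 0, 0], -1],
    [[170, 0, -130], [0, 0, 0], -1],
    [[210, 0, -160], [0, 0, 0], -1],
  ],
)

```text
clock: 13.0
position: [0.3798, 0.0057, 0.3059]
tool_rot: [3.141, 0.001, 2.083]
force: [0.5, 0.9, 0.0]
grip_width: -0.0005
finger_force: 0.0
```

Request:
send_rows(
  increments=[
    [[40, 0, 0], [0, 0, 0], -1],
    [[80, 30, -20], [0, 0, 0], -1],
    [[120, 60, -30], [0, 0, 0], -1],
    [[150, 90, -30], [0, 0, 0], -1],
    [[150, 120, -30], [0, 0, 0], -1],
    [[150, 120, -30], [0, 0, 0], -1],
    [[150, 120, -30], [0, 0, 0], -1],
  ],
)

```text
clock: 13.7
position: [0.4115, 0.1942, 0.334]
tool_rot: [-3.141, -0.001, 2.084]
force: [-0.4, 0.7, 0.2]
grip_width: 0.0001
finger_force: 0.0
```

```bash
python3 -c "
from h import *
to(.44,.1,.3,119)
for n,(x0,x1,y0,y1) in dict(scene=(265,345,105,240),top=(290,430,130,240)).items():
    im=grab_frame(n); cv2.imwrite(f'pics/{n}9.png',im); a=cv2.imread(f'pics/{n}0.png')
    d=cv2.absdiff(a,im).max(2)
    for c,v in zip(('box',),(d[y0:y1,x0:x1],)):
        q=np.argwhere(v>25); print(n,len(q)); 
    for r in (v[::4,::3]//10): print(''.join('.' if k<2 else str(min(k,9)) for k in r))
"
```

```text
t 13.7 now [0.4115 0.1942 0.334 ] yaw [-1.7995e+02 -4.0000e-02  1.1940e+02] q [ 0.24  0.23 -0.95  1.85  0.2   1.16 -0.27]
shift [-96.1 -21.4  34. ] rot [-0.05 -0.04  0.4 ]
scene 5413
.23..333333333333322233223.
.32..3333333223332223322233
233323223333333333333222333
233323333333333333333323333
...322333333333333333322333
...222333333333333333322333
...223333333333333333322333
...222333333333333333332333
...223333333333333333322333
...222333323333333333332333
...222333333333333333332233
...2233333333333333333322.2
...323333333333333333332233
.23322222222222222222222233
..3222222222222222222222233
233....2...........22.22233
333.......22222.222222.2233
333...2...2222.2222..2.2233
3332......22222222.2.222233
333.......2..2.222222222333
333...2.2222222222222222333
333.....2333333333322222333
333.....233333333332222.223
333......23333333332.222223
3322....233333333333..2.223
3332.....233333333322222223
333......23333333332.222222
333.....2333333333332.22222
333......22222222222..22222
323.....2.22222222222.22222
233.....22.2..222.222.22222
232.............22...222222
3322.......2...22.2..
[... 684 characters left out ...]
............................
...............................................
...............................................
...............................................
...............................................
...............................................
...............................................
...............................................
...............................................
...............................................
...............................................
...............................................
...............................................
...............................................
...............................................
```

```bash
python3 -c "
from h import *
a=cv2.imread('pics/top0.png').astype(int);t=cv2.imread('pics/top9.png').astype(int)
d=cv2.GaussianBlur(np.abs(a-t).max(2).astype(np.uint8),(5,5),0)
for r in d[130:240:4,290:430:3]: print(''.join('.' if k<5 else str(min(k//2,9)) for k in r))
# expected: lid-view of the box floor
bx=np.array([np.cos(np.radians(-60.7)),np.sin(np.radians(-60.7)),0]); by=np.array([-bx[1],bx[0],0])
o=np.array([.4873,-.184,0]); print(proj('top',[o+x*bx+y*by+[0,0,.017] for x,y in((.01,-.05),(.01,.05),(.14,-.05),(.14,.05))]).round())
a=cv2.imread('pics/scene0.png').astype(float);t=cv2.imread('pics/scene9.png').astype(float)
b,c=a[105:240,272:345],t[105:240,272:345]; g=np.median(c/np.maximum(b,1),axis=(0,1)); print('gain',g)
d=cv2.GaussianBlur(np.abs(b*g-c).max(2).astype(np.float32),(3,3),0)
for r in d[::4,::2]: print(''.join('.' if k<8 else str(min(int(k//4),9)) for k in r))
"
```

```text
...............................................
...............................................
...............................................
...............................................
...............................................
...............................................
...............................................
...............................................
...............................................
...............................................
...............................................
...............................................
...............................................
...............................................
...............................................
...............................................
...............................................
...............................................
..........2.22.................................
........2.....2................................
............222................................
..........22222................................
..........22..2.............................
[... 928 characters left out ...]
................
.....................................
.....................................
.....................................
.....................................
.....................................
..2..................................
.....................................
..2.2................................
..222................................
..222................................
..2.2................................
..2222.......22......................
..222.2..............................
..2222...............................
..2222...............................
..322222.............................
.....................................
9992.................................
```

```bash
python3 -c "
from h import *
a=cv2.imread('pics/top0.png').astype(float)
ts=[grab_frame('top') for _ in range(8)]; t=np.mean(ts,0)
d=np.abs(cv2.GaussianBlur(t-a,(5,5),0)).max(2)
print('box, level units')
for r in d[125:240:3,310:430:2]: print(''.join('.' if k<2 else str(min(int(k),9)) for k in r))
print('whole top')
for r in d[40:275:8,80:560:6]: print(''.join('.' if k<8 else '#' for k in r))
c=cv2.imread('pics/top0.png'); print(c[150:220:10,365],c[190,340:410:8])
"
```

```text
box, level units
................22.....2333333333333333333332...............
.....................223333333333333333333332...............
3323333333333333...23333333333333333333334332..............2
33333333333333332..333333333333333333333333222......22222222
33333333333333332.233333333333333333333333333332223333222222
333333333333333333333333333333333333333333333333333333223323
333333333333333333333333333333333333333333332333333333333333
333333333333333333333333333333333333333333333333333333333333
333333333333333333333333333333333333333333333333333333333333
333333333333333333333333323333333333333333333333333333333333
333333333333333333333333333333333333333333333333333333333333
333333333333333333333333333333333333333333333333323333333333
333333333333333333333333333333333333333333333333333333333333
333333333333333333333333333333333333333333333333333333333333
333333333333333333333333333433333333333333333333333333333333
333333333333333333333333333433333333333333333333333333333333
333333323334333333333333433333333333333333333333333333333333
3333332.23333333333333343343333334333333333333
[... 3277 characters left out ...]
#######..............................................
#######..................####...................................................
#######.........................................................................
#######.........................................................................
..####.......#..................................................................
..###.......###.................................................................
[[  0  21 220]
 [163 158 171]
 [164 160 189]
 [165 160 190]
 [164 161 190]
 [162 160 189]
 [161 159 188]] [[ 48  58 217]
 [162 160 189]
 [163 160 189]
 [163 160 189]
 [164 159 189]
 [165 160 189]
 [163 160 189]
 [161 158 171]
 [ 99  99 187]]
```

```bash
python3 -c "
from h import *
a=cv2.imread('pics/scene0.png').astype(float);t=np.mean([grab_frame('scene') for _ in range(6)],0)
r=cv2.GaussianBlur(t,(5,5),0)/np.maximum(cv2.GaussianBlur(a,(5,5),0),8); g=np.median(r,axis=(0,1)); d=np.abs(cv2.GaussianBlur(t-a*g,(5,5),0)).max(2); print(g)
for q in d[::9,::5]: print(''.join('.' if k<22 else '#' for k in q))
# flap area, fine
q=cv2.GaussianBlur(t-a*g,(3,3),0).mean(2)[160:190,288:324]
print(q[::2,::3].round().astype(int))
s=observe(); print(s['force'],s['clock'])"
```

```text
[1.18845806 1.18459166 1.18796626]
.............###################..#####.#.###############################.#.....................###########.....
.............################..########...####################.###########......................##########......
.............#############..###########..#################.#.########.#.#......................#########........
.............##########..#################################..#######.####.......................########.........
..............######..##############################################..........................########..........
..............##.#.######################.#.########################..........................#######...........
...............##########################..######################.............................########..........
................###############################################...............................#######...........
.................###############################..##########....................................#####...........
..................##############################
[... 4174 characters left out ...]
..........................................############.................
[[-4 -3 -3 -3 -3 -4 -3 -3 -3 -3 -4 -2]
 [-2 -1 -2 -1 -1 -2 -1  1  0  0  1  1]
 [-3 -3 -1 -1  0  0  0  0  1  1  1  0]
 [-3 -2 -1  0 -1  0 -1 -1  1  1  0  1]
 [-2 -2 -1 -1  0  0  0  0  0  0  0  1]
 [-2 -3 -1 -1 -1  0  0  0  0  0  0  1]
 [-3 -2 -1  0 -1 -1  0  0  0  0  1  1]
 [-3 -2 -1 -1 -1 -1  0  0  0 -1  1  1]
 [-3 -2 -1 -1 -1 -1  0  1  0  0  0  1]
 [-3 -3  0 -1 -1 -1  1  0 -1  0  0  1]
 [-2 -2 -1 -1  0 -1  0  0 -1  0  0  1]
 [-2 -2 -2 -1  0  0  0  0  0  1 -1  1]
 [-3 -2 -2  0  0 -1  0 -1  0  0  0  0]
 [-2 -1 -2 -1 -1 -2 -1 -1 -1 -1 -1  0]
 [-3 -2 -5 -5 -4 -6 -5 -4 -4 -5 -3  0]]
[-0.46172423  0.41461271  0.29689034] 14.5
```

The nozzle is gone from bench and sill, and the flap and sill look exactly as at the start (shut). The marker and punch haven't moved. Handing in.

```bash
python3 -c "
from workcell import *
print(job_done())"
```

```text
the job is handed in; nothing more can be done
None
```

I pushed the nozzle holder through the flap and handed the job in after about 14.5 s; the final images show the flap shut, the sill and bench clear, and the marker and punch unmoved, but the holder itself is not visible inside the box (I infer it lies behind the front wall), and no verdict came back.

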